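# Put the half-built railway models away in their kit drawer

## Task

Put the models away for the night: fit each white body shell onto its own underframe in the open kit drawer, matching them by length so that every shell sits right down all round, then ease the drawer fully home until it catches. Do not slam it, and leave the bottle, the paint jar and the knife undisturbed.

Things in the scene. Friction and masses are not known exactly. Their poses are not given: they have to be found in the camera images.
- coach_shell: White unpainted shell of a passenger coach: a row of seven windows each side, five roof ventilators. 150 mm long (x), 34 wide (y), 34 high to the roof, walls 2 mm, open below, stands upright on the mat. Flat sides 27 mm high, then the roof slopes in. Origin: centre of its open underside, z up. Under 70 g.
- coach_frame: Dark underframe for the 150 mm shell; on it a row of seven blue seats, four axles in two bogies. 150 mm long (x), 34 wide (y), buffers 4 mm beyond each end. Origin: under its centre on the drawer floor. Ledge for the shell's walls 12 mm up (origin of a seated shell: 12 mm above this one); inside it a floor pan with rounded edges rises 7 mm more, 1.75 mm play a side. Loose, wheels do not roll.
- van_shell: White unpainted shell of a goods van: no windows, upright ribs and one wide sliding door each side, two roof ventilators. 115 mm long (x), 34 wide (y), 34 high to the roof, walls 2 mm, open below, stands upright on the mat. Flat sides 27 mm high, then the roof slopes in. Origin: centre of its open underside, z up. Under 70 g.
- van_frame: Dark underframe for the 115 mm shell; on it a flat bright steel ballast weight, two axles. 115 mm long (x), 34 wide (y), buffers 4 mm beyond each end. Origin: under its centre on the drawer floor. Ledge for the shell's walls 12 mm up (origin of a seated shell: 12 mm above this one); inside it a floor pan with rounded edges rises 7 mm more, 1.75 mm play a side. Loose, wheels do not roll.
- brake_shell: White unpainted shell of a short brake van: a door between two square windows each side, one ventilator and a thin stove pipe on the roof. 80 mm long (x), 34 wide (y), 34 high to the roof (pipe: 4 mm more), walls 2 mm, open below, stands upright on the mat. Flat sides 27 mm high, then the roof slopes in. Origin: centre of its open underside, z up. Under 70 g.
- brake_frame: Dark underframe for the 80 mm shell; on it a brown bench and a small black stove, two axles. 80 mm long (x), 34 wide (y), buffers 4 mm beyond each end. Origin: under its centre on the drawer floor. Ledge for the shell's walls 12 mm up (origin of a seated shell: 12 mm above this one); inside it a floor pan with rounded edges rises 7 mm more, 1.75 mm play a side. Loose, wheels do not roll.
- kit_cabinet: Low plywood kit cabinet with a clear top, 230 mm deep (x), 264 mm wide (y), 72 mm high, fixed; origin at the centre of its underside on the green cutting mat (3 mm thick); its drawer opens towards its own -x. Its opening is 64 mm high and clears the roofs of seated shells by 10 mm.
- kit_drawer (a joint): How far the kit drawer is open, m: 0 = fully home against its stop, about 0.19 at the start. It slides with 1 to 2 N of friction; about 9 mm before home a spring ball catch resists with some 4 to 6 N, then draws it in and holds it shut.
- drawer_front (a point): Centre of the outer face of the drawer's front panel, 30 mm above the panel's lower edge. The panel is 6 mm thick, 262 mm wide and 62 mm high, its lower edge 5.5 mm above the mat, with a finger notch 50 mm wide and 16 mm deep in the middle of its top edge. The point's axes are the cabinet's: pushing along +x closes the drawer.
- drawer_floor (a point): Centre of the drawer's grey foam floor, 11.5 mm above the mat, axes as the cabinet's. Inside 180 mm long (x) and 234 mm wide (y), wholly outside the cabinet when open. Two foam strips 8 mm high part it lengthwise into three bays, about 72 mm from middle to middle, with one underframe in each; side and rear walls are 14 mm above the floor.
- cement_bottle: Amber bottle of liquid cement with a green cap, 38 mm across, 63 mm high; origin at the centre of its underside. Leave it alone.
- paint_jar: Blue paint jar with a white cap, 32 mm across, 44 mm high; origin at the centre of its underside. Leave it alone.
- hobby_knife: Hobby knife lying on the mat, yellow handle, brass collar and steel blade: 150 mm long (its x axis, from -70 to +80 mm, blade at +x), 12 mm wide and high; origin on its underside. Leave it alone.

How it is judged:
On the way:
1. all three shells are seated on their own underframes in the open drawer (z of coach_shell in the frame of coach_frame between 0.0095 and 0.0135 m and horizontal distance between coach_shell and coach_frame below 0.005 m and angle between the x axis of coach_shell and the x axis of coach_frame, either way round below 0.07 rad and angle between the z axis of coach_shell and the z axis of coach_frame, either way round below 0.03 rad and angle between each of coach_frame, van_frame, brake_frame's own z axis and vertical below 0.08 rad and z of coach_frame in the frame of drawer_floor between -0.004 and 0.005 m and x of coach_frame in the frame of drawer_floor between -0.075 and 0.075 m and y of coach_frame in the frame of drawer_floor between -0.105 and 0.105 m and z of van_shell in the frame of van_frame between 0.0095 and 0.0135 m and horizontal distance between van_shell and van_frame below 0.005 m and angle between the x axis of van_shell and the x axis of van_frame, either way round below 0.07 rad and angle between the z axis of van_shell and the z axis of van_frame, either way round below 0.03 rad and z of van_frame in the frame of drawer_floor between -0.004 and 0.005 m and x of van_frame in the frame of drawer_floor between -0.075 and 0.075 m and y of van_frame in the frame of drawer_floor between -0.105 and 0.105 m and z of brake_shell in the frame of brake_frame between 0.0095 and 0.0135 m and horizontal distance between brake_shell and brake_frame below 0.005 m and angle between the x axis of brake_shell and the x axis of brake_frame, either way round below 0.07 rad and angle between the z axis of brake_shell and the z axis of brake_frame, either way round below 0.03 rad and z of brake_frame in the frame of drawer_floor between -0.004 and 0.005 m and x of brake_frame in the frame of drawer_floor between -0.075 and 0.075 m and y of brake_frame in the frame of drawer_floor between -0.105 and 0.105 m and value of joint kit_drawer above 0.06 m), for 0.2 s.
At the end, for the whole second after the job is handed in: Each shell rests on its own underframe: 9.5 to 13.5 mm above its origin, within 5 mm of its centre, 0.07 rad of its long axis (either way round) and 0.03 rad of level with it. All underframes stand upright on the drawer floor, all at rest, the drawer open by less than 4 mm (z of coach_shell in the frame of coach_frame between 0.0095 and 0.0135 m and horizontal distance between coach_shell and coach_frame below 0.005 m and angle between the x axis of coach_shell and the x axis of coach_frame, either way round below 0.07 rad and angle between the z axis of coach_shell and the z axis of coach_frame, either way round below 0.03 rad and angle between each of coach_frame, van_frame, brake_frame's own z axis and vertical below 0.08 rad and z of coach_frame in the frame of drawer_floor between -0.004 and 0.005 m and x of coach_frame in the frame of drawer_floor between -0.075 and 0.075 m and y of coach_frame in the frame of drawer_floor between -0.105 and 0.105 m and z of van_shell in the frame of van_frame between 0.0095 and 0.0135 m and horizontal distance between van_shell and van_frame below 0.005 m and angle between the x axis of van_shell and the x axis of van_frame, either way round below 0.07 rad and angle between the z axis of van_shell and the z axis of van_frame, either way round below 0.03 rad and z of van_frame in the frame of drawer_floor between -0.004 and 0.005 m and x of van_frame in the frame of drawer_floor between -0.075 and 0.075 m and y of van_frame in the frame of drawer_floor between -0.105 and 0.105 m and z of brake_shell in the frame of brake_frame between 0.0095 and 0.0135 m and horizontal distance between brake_shell and brake_frame below 0.005 m and angle between the x axis of brake_shell and the x axis of brake_frame, either way round below 0.07 rad and angle between the z axis of brake_shell and the z axis of brake_frame, either way round below 0.03 rad and z of brake_frame in the frame of drawer_floor between -0.004 and 0.005 m and x of brake_frame in the frame of drawer_floor between -0.075 and 0.075 m and y of brake_frame in the frame of drawer_floor between -0.105 and 0.105 m and linear speed of each of coach_shell, coach_frame, van_shell, van_frame, brake_shell, brake_frame below 0.03 m/s and value of joint kit_drawer below 0.004 m); the robot touches nothing.
It fails at once if the cement bottle is moved by more than 25 mm or tipped (distance of cement_bottle from where it was at the start of the episode above 0.025 m or angle between cement_bottle's own z axis and vertical above 0.35 rad).
It fails at once if the paint jar is moved by more than 25 mm or tipped (distance of paint_jar from where it was at the start of the episode above 0.025 m or angle between paint_jar's own z axis and vertical above 0.35 rad).
It fails at once if the hobby knife is moved by more than 25 mm (distance of hobby_knife from where it was at the start of the episode above 0.025 m).
It fails at once if the drawer is slammed: it moves inward faster than 0.4 m/s (velocity of joint kit_drawer below -0.4 m/s).
It also fails if it takes over 72 s, if anything falls off the work surface, if the arm or the gripper's body presses on something with over 40 N, if the wrist force passes 120 N, or if a joint passes its speed limit or range.

## Robot

A 7-joint arm with a two-finger parallel gripper is mounted at the origin on the work surface. World frame = base frame: x ahead of the robot, y to its left, z up, the work surface at z = 0. Lengths are in m, angles in rad, forces in N, time in s.
With the tool pointing down it reaches from about 0.4 to 0.85 m from the base axis. Payload 10.4 kg.
Tool frame: the origin (TCP) lies at the centre of the arm's flange, where the gripper is bolted on; the fingertips stand 173 mm ahead of it and the grasp point (between the pads) lies 155 mm ahead of it; z points along the fingers, y is the line along which they close (so a half turn about z gives the same grasp; the last joint's range is limited). The gripper opens to 85 mm and grips with 20 to 120 N. Pads are 22 mm wide; open, the fingers measure 114 mm over their backs; the gripper's body (76 mm by 85 mm) begins 54 mm behind the grasp point. The pads swing forward as they close: fully open they stand 13 mm farther back than shut.
Start: joints at [1.25, 0.332, -0.065, 1.46, 0.022, 1.35, -0.088], TCP at [0.183, -0.597, 0.405] pointing down, gripper open.
Joint ranges: [-2.6, 2.6], [-0.5, 2.12], [-1.47, 1.34], [0.16, 2.42], [-1.27, 4.41], [0.06, 2.06], [-2.6, 2.6]. Speed limits (rad/s): [2.22, 2.22, 2.79, 2.79, 3.14, 3.14, 3.14].

## Interface

Orientations are given as a unit quaternion [x, y, z, w].
In Python, from workcell import manip, viewer, finder gives the robot as it stands.
- The arm moves only by the tool arm_command, never from a script. Its argument "plan" is a list of rows, each an object with "dp": the shift along the tool's x, y, z in mm, a list of three; "spin": the turn about the tool's z in rad. A call has 1 to 5 rows; each row shifts and turns the commanded pose from where the row before left it, along the tool's axes as they then stand; what a row does not reach is not made up. A row lasts 1/10 s, in which the tool goes at most 50 mm and 8.59 degrees, less where a joint would pass 70% of its speed; a pose out of reach is approached as far as the arm can. A call is refused whole if a number of a shift passes 50 or a number of a turn 0.15, either way. A call with a gripper value outside its range is refused whole. "grip" is the closure, from -1 (fully open) to 1 (shut), set as the call begins (left out, the last holds). The fingers move at their own pace and stop on an object; "newtons" is the grip in N (left out, the last holds). Time passes only in rows, so rows that do not move let the fingers close. It gives the time, the measured TCP pose, the force, the opening and the grip force at its end, in the units of the state.
- manip.get_obs(): the state, without advancing time (a new reading comes with each control period).
- viewer.camera(name): name is "scene" or "top" or "wrist"; returns the picture (480x640x3 uint8, blue, green, red); there is no depth.
- viewer.camera_params(name): a dict with "vertical_fov" (degrees; the focal length in pixels is half the picture's height over the tangent of half this angle, whatever the lens; pixels are square), "cx", "cy" (the principal point, pixels), "R" (3x3) and "t" (3): a world point X has camera coordinates R X + t; the wrist camera has in their place "T_tool_cam" (4x4, takes a point from camera to tool coordinates, whose origin is the TCP and whose axes are the flange's). Camera axes: x right, y down, z forward; pixel columns grow to the right and rows downward; lengths in m; the calibration is good to about 2 mm. A picture is of the moment at which its call begins: read the wrist's pose just before it. camera_params takes no time and is no camera call.
- manip.hand_in(): hands the job in; it is judged then, once.
Trained networks look in the newest picture that a camera, given by its name, has taken for a name from the list of things; names that differ only in an ending like _2 or _b are one class to them, and where a whole thing is asked for, a point or a joint stands for the part that bears it (a point fixed in the world has none). Each returns a list of dicts, best first, with "score" (0 to 1); they miss things now and then, are a little off and sometimes report something else, mostly with a low value. They report only what shows in the picture. A call takes as long as a camera call.
- finder.find_in(camera, thing): "position" ([x, y, z] in m, in world coordinates, good to about 4 mm: the middle of the surface that is visible of it).
The state is a dict: "clock": time; "joint_pos": joint angles; "joint_velocities": joint speeds; "tau": joint torques, N m; "position": TCP position; "ee_rot": TCP orientation; "ft_force": force on the tool from outside, world axes, zero at the start; "torque": the same for the moment, N m; "grip_width": opening from 0.0 (shut) to 1.0 (fully open); "grasp_force": force on a finger pad.
Only numpy, scipy, OpenCV 4.12 (cv2) and the standard library are available. Lean on these libraries where they do the work, as an engineer would, in place of code of your own. Each camera call takes 0.05 s, during which the arm holds its last target. There are 200 camera calls.

## Working session

There is one attempt and no reset: what is moved stays moved. The work goes in short steps, Python scripts to look and compute and a tool call to move; the robot and the scene stay as the last step left them, time stands still between calls to the robot, and variables do not carry over. Pictures are saved under pics/ and viewed, at most 10 in all, crops included, and the job is handed in when it is done.

Besides the shell and the picture viewer there is one more tool, called after "Request:" as name(argument=value, ...) on one line, values as JSON. arm_command: Moves the arm, as the interface text tells. Its arguments: {"type":"object","properties":{"plan":{"type":"array","items":{"type":"object","properties":{"dp":{"type":"array","items":{"type":"number"}},"spin":{"type":"number"}}}},"grip":{"type":"number"},"newtons":{"type":"number"}},"required":["plan"]}

```bash
mkdir -p pics; ls; python3 - <<'E'
from workcell import manip, viewer, finder
import cv2
o=manip.get_obs(); print(o['clock'],o['position'],o['ee_rot'],o['joint_pos'])
for c in ['top','scene']:
    cv2.imwrite(f'pics/{c}0.png',viewer.camera(c)); print(c,viewer.camera_params(c))
print(viewer.camera_params('wrist'))
for n in ['coach_shell','van_shell','brake_shell','coach_frame','van_frame','brake_frame','kit_cabinet','drawer_front','drawer_floor','cement_bottle','paint_jar','hobby_knife']:
    for c in ['top']:
        print(n,c,[(r['position'],round(r['score'],2)) for r in finder.find_in(c,n)[:2]])
print(manip.get_obs()['clock'])
E
```

```text
pics
0.0 [ 0.18336664 -0.59735324  0.40393073] [ 9.88933428e-01  1.48358259e-01 -1.41423100e-04 -6.94708374e-04] [ 1.25037523  0.33284561 -0.06470782  1.46094436  0.02160894  1.34991652
 -0.08853553]
top {'vertical_fov': 47.830927468801356, 'cx': 309.8706891973711, 'cy': 248.56777273000677, 'R': array([[-1.87709670e-03, -9.99783339e-01,  2.07304271e-02],
       [-9.97540601e-01,  4.19580735e-04, -7.00897450e-02],
       [ 7.00658612e-02, -2.08110079e-02, -9.97325261e-01]]), 't': array([0.00420231, 0.563239  , 1.12716854])}
scene {'vertical_fov': 45.50135233849195, 'cx': 321.71371821800284, 'cy': 238.36843229754135, 'R': array([[ 0.22826473,  0.97356654,  0.00796333],
       [ 0.65223031, -0.14684065, -0.74366219],
       [-0.72283528,  0.17494577, -0.66850814]]), 't': array([-0.16361545, -0.32237989,  1.63267334])}
{'vertical_fov': 69.88331547174154, 'cx': 319.16508771053134, 'cy': 240.7978326361568, 'T_tool_cam': array([[-5.34418359e-04, -9.56829396e-01, -2.90649653e-01,
         7.29027048e-02],
       [ 9.99999771e-01, -3.90978843e-04, -5.51585680e-04,
        -3.62886951e-04],
  
[... 222 characters left out ...]
an_shell top [([0.5727, -0.0547, 0.0329], 0.58)]
brake_shell top [([0.5479, -0.2976, 0.0341], 0.83)]
coach_frame top [([0.5273, 0.1555, 0.0352], 0.65)]
van_frame top [([0.6727, 0.1652, 0.0312], 0.71)]
brake_frame top [([0.5805, 0.3129, 0.078], 0.74), ([0.6001, 0.1665, 0.0331], 0.59)]
kit_cabinet top [([0.5825, 0.3128, 0.0779], 0.82)]
drawer_front top [([0.6014, 0.1664, 0.0142], 0.67)]
drawer_floor top [([0.6053, 0.1619, 0.0159], 0.9), ([0.6717, 0.1655, 0.0319], 0.21)]
cement_bottle top [([0.5354, -0.2227, 0.0454], 0.88)]
paint_jar top [([0.533, -0.0903, 0.0478], 0.59), ([0.6718, 0.1658, 0.0324], 0.15)]
hobby_knife top [([0.5472, -0.3631, 0.0123], 0.68), ([0.5326, -0.0887, 0.0483], 0.19)]
0.7
```

View pics/top0.png

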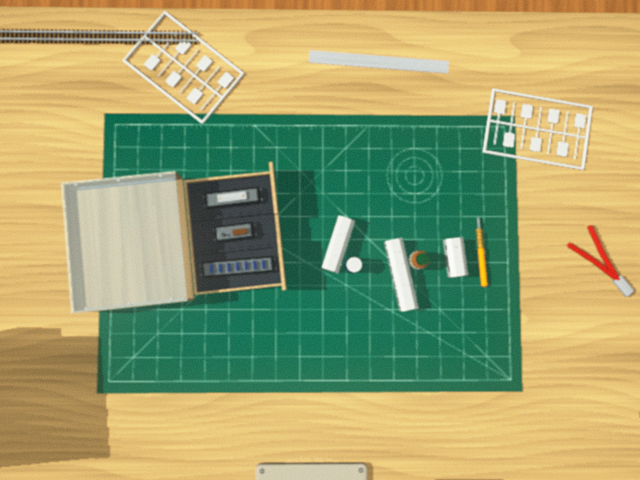

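View pics/scene0.png

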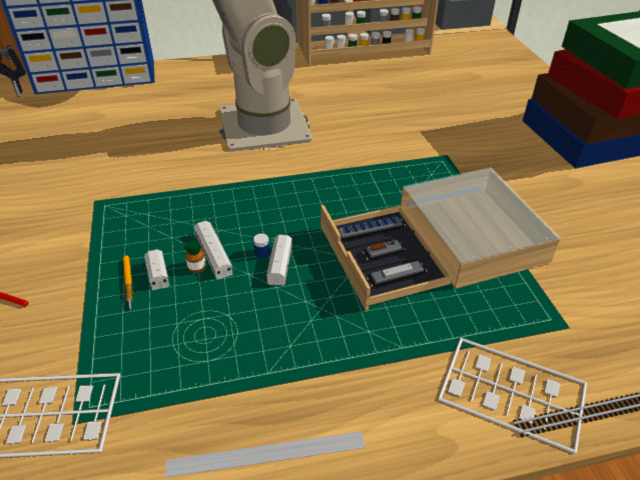

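```bash
cat > h.py <<'E'
from workcell import manip, viewer, finder
import numpy as np, cv2
from scipy.spatial.transform import Rotation as Rn
def pose():
    o=manip.get_obs(); T=np.eye(4); T[:3,:3]=Rn.from_quat(o['ee_rot']).as_matrix(); T[:3,3]=o['position']; return T,o
def yaw(T): return np.arctan2(T[1,0],T[0,0])
class Cam:
    """picture plus what is needed to go between pixels and world"""
    def __init__(s,name,png=None):
        T,s.o=pose(); s.T=T; s.im=viewer.camera(name); p=viewer.camera_params(name)
        if png: cv2.imwrite(f'pics/{png}.png',s.im)
        f=240/np.tan(np.radians(p['vertical_fov']/2)); s.K=np.array([[f,0,p['cx']],[0,f,p['cy']],[0,0,1]])
        if 'T_tool_cam' in p: W=T@p['T_tool_cam']; s.R=W[:3,:3].T; s.t=-s.R@W[:3,3]
        else: s.R,s.t=p['R'],p['t']
    def world(s,uv,z):
        d=(s.R.T@np.linalg.inv(s.K)@np.c_[np.atleast_2d(uv),np.ones(len(np.atleast_2d(uv)))].T).T
        c=-s.R.T@s.t; return c+d*((z-c[2])/d[:,2])[:,None]
    def px(s,X):
        q=(s.K@(s.R@np.atleast_2d(X).T+s.t[:,None])).T; return q[:,:2]/q[:,2:]
def to(T,xyz):
    """shift in mm along the tool axes to bring TCP to xyz"""
    return (T[:3,:3].T@(np.array(xyz)-T[:3,3])*1000).round(1)
def blobs(c,mask,z,amin=300):
    """world minimum-area rectangles of blobs on plane z: centre, long, short, yaw"""
    out=[]
    for k in cv2.findContours(mask.astype(np.uint8),cv2.RETR_EXTERNAL,cv2.CHAIN_APPROX_NONE)[0]:
        if cv2.contourArea(k)<amin: continue
        w=c.world(k[:,0,:].astype(float),z)[:,:2]*1000
        (x,y),(a,b),_=r=cv2.minAreaRect(w.astype(np.float32)); q=cv2.boxPoints(r)
        e=[q[1]-q[0],q[2]-q[1]]; l=max(e,key=np.linalg.norm); th=np.arctan2(l[1],l[0])
        out.append((round(x,1),round(y,1),round(max(a,b),1),round(min(a,b),1),round((th+np.pi/2)%np.pi-np.pi/2,3),k.reshape(-1,2).mean(0).round()))
    return out
E
```

Request:
arm_command(plan=[{"dp": [38, -25, 0]}, {"dp": [38, -25, 0]}, {"dp": [38, -25, 0]}, {"dp": [38, -25, 0]}, {"dp": [38, -25, 0]}], grip=-0.3, newtons=25)

```text
invalid input at $.plan[0]: expected keys dp, spin
```

Request:
arm_command(plan=[{"dp": [38, -25, 0]}, {"dp": [38, -25, 0]}, {"dp": [38, -25, 0]}, {"dp": [38, -25, 0]}, {"dp": [38, -25, 0]}])

```text
invalid input at $.plan[0]: expected keys dp, spin
```

Request:
arm_command(plan=[{"dp": [38, -25, 0], "spin": 0.1}, {"dp": [38, -24, 0], "spin": 0.1}, {"dp": [0, 0, 0]}])

```text
invalid input at $.plan[2]: expected keys dp, spin
```

```bash
python3 - <<'E'
from h import *
c=Cam('wrist','w1'); print(c.T[:3,3],yaw(c.T),c.o['grip_width'],c.o['joint_pos'].round(2))
m=cv2.inRange(c.im,(150,150,150),(255,255,255))
for b in blobs(c,m,.025): print(b)
for n in ['coach_shell','van_shell','brake_shell','cement_bottle','paint_jar']:
    print(n,[(r['position'],round(r['score'],2)) for r in finder.find_in('wrist',n)[:1]])
print(manip.get_obs()['clock'])
E
```

```text
[ 0.18342952 -0.5974919   0.40477358] 0.2978413777752299 1.0005577100793466 [ 1.25  0.33 -0.06  1.46  0.02  1.35 -0.09]
(71.2, -1023.2, 89.1, 35.4, np.float32(0.561), array([629., 392.]))
(186.7, -886.2, 96.1, 50.8, np.float32(1.55), array([568., 286.]))
coach_shell []
van_shell []
brake_shell []
cement_bottle []
paint_jar []
1.0
```

View pics/w1.png

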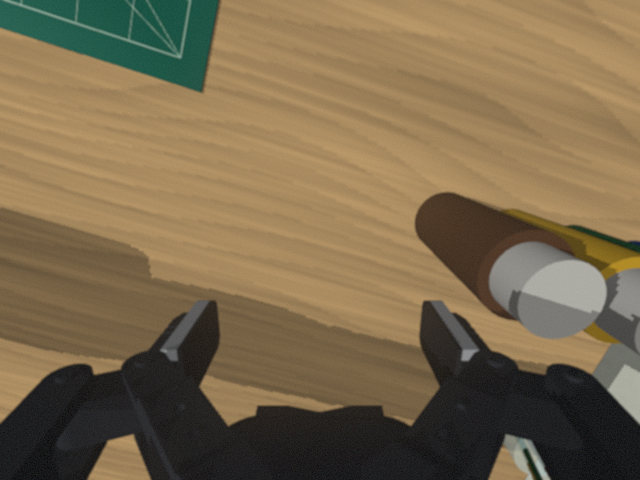

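The wrist picture still shows the starting place, with the fingertips near (190,330) and (450,330). The plan was refused because every row needs a spin.

Request:
arm_command(plan=[{"dp": [38, -25, 0], "spin": 0}, {"dp": [38, -25, 0], "spin": 0}, {"dp": [38, -25, 0], "spin": 0}, {"dp": [38, -25, 0], "spin": 0}, {"dp": [38, -25, 0], "spin": 0}], grip=-0.3, newtons=25)

```text
clock: 1.5
position: [0.3292, -0.4206, 0.405]
ee_rot: [0.989, 0.148, 0.0, 0.0]
ft_force: [0.6, -1.5, 0.2]
grip_width: 0.652
grasp_force: 0.0
```

Request:
arm_command(plan=[{"dp": [38, -25, 0], "spin": 0}, {"dp": [38, -25, 0], "spin": 0}, {"dp": [38, -25, 0], "spin": 0}, {"dp": [38, -25, 0], "spin": 0}, {"dp": [38, -25, 0], "spin": 0}])

```text
clock: 2.0
position: [0.4742, -0.2454, 0.4051]
ee_rot: [0.989, 0.148, 0.0, 0.0]
ft_force: [0.8, -0.7, -0.5]
grip_width: 0.649
grasp_force: 0.0
```

Request:
arm_command(plan=[{"dp": [38, -25, 0], "spin": 0.1}, {"dp": [38, -24, 0], "spin": 0.1}, {"dp": [0, 0, 0], "spin": 0}])

```text
clock: 2.3
position: [0.538, -0.1749, 0.4048]
ee_rot: [0.999, 0.051, 0.001, -0.001]
ft_force: [-0.1, -0.3, 0.3]
grip_width: 0.643
grasp_force: 0.0
```

```bash
python3 - <<'E'
from h import *
c=Cam('wrist','w2'); print(c.T[:3,3],yaw(c.T),c.o['grip_width'],c.o['joint_pos'].round(2))
m=cv2.inRange(c.im,(150,150,150),(255,255,255))
for b in blobs(c,m,.025): print(b)
for n in ['coach_shell','van_shell','brake_shell','cement_bottle','paint_jar']:
    print(n,[(r['position'],round(r['score'],2)) for r in finder.find_in('wrist',n)[:1]])
print(manip.get_obs()['clock'])
E
```

```text
[ 0.53800255 -0.17488084  0.40476212] 0.10194310823047137 0.6434863197620634 [ 0.61  0.23 -0.44  1.6   0.1   1.33 -1.31]
(225.4, -418.7, 85.7, 40.3, np.float32(0.915), array([480., 464.]))
(209.5, 185.4, 44.0, 27.4, np.float32(-1.467), array([ 11., 432.]))
(401.9, -503.6, 142.8, 65.0, np.float32(1.522), array([583., 355.]))
(443.7, -510.7, 83.0, 13.5, np.float32(1.56), array([604., 321.]))
(479.2, -468.4, 69.2, 13.3, np.float32(-1.43), array([579., 290.]))
(553.1, -471.8, 75.5, 13.3, np.float32(-1.532), array([603., 225.]))
(522.4, -82.6, 32.9, 32.7, np.float32(0.102), array([231., 216.]))
(579.6, -466.7, 65.6, 20.3, np.float32(-1.555), array([612., 198.]))
(543.3, -304.8, 87.6, 44.2, np.float32(0.117), array([444., 217.]))
(505.2, -189.6, 158.5, 37.7, np.float32(0.212), array([331., 236.]))
(513.1, 128.8, 120.7, 70.6, np.float32(0.107), array([ 41., 207.]))
(661.5, -451.2, 34.7, 12.4, np.float32(1.566), array([623., 113.]))
(569.7, -54.5, 121.4, 38.0, np.float32(-0.319), array([205., 164.]))
(666.0, 113.0, 63.4, 6.6, np.float32(0.101), array([18., 39.]))
coach_shell [([0.5731, -0.0602, 0.0348], 0.59)]
van_shell [([0.5708, -0.0583, 0.0381], 0.81)]
brake_shell [([0.5465, -0.3018, 0.0349], 0.75)]
cement_bottle []
paint_jar [([0.5308, -0.0885, 0.0441], 0.67)]
2.6
```

View pics/w2.png

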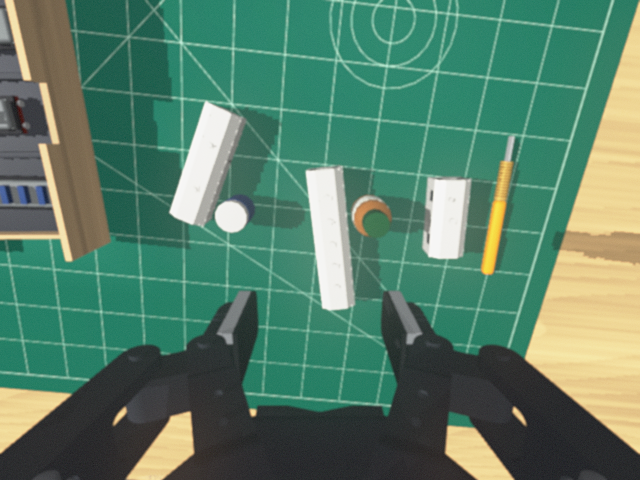

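The picture shows the van shell at (207,165), the coach at (331,236), the brake shell at (446,217), the bottle at (372,213), the jar at (232,215) and the knife at (500,205). I'll start with the coach and put the camera over its middle.

Request:
arm_command(plan=[{"dp": [-36, 6, 32], "spin": 0}, {"dp": [-36, 6, 32], "spin": 0}, {"dp": [-36, 7, 32], "spin": -0.11}, {"dp": [0, 0, 9], "spin": 0}, {"dp": [0, 0, 0], "spin": 0}])

```text
clock: 3.1
position: [0.4279, -0.2113, 0.2988]
ee_rot: [0.995, 0.102, -0.001, -0.0]
ft_force: [-0.2, -0.1, 0.6]
grip_width: 0.648
grasp_force: 0.0
```

```bash
cat >> h.py <<'E'
def shell_look(L,off,zg,z=.037,png=None):
    c=Cam('wrist',png); T=c.T
    m=cv2.inRange(c.im,(150,150,150),(255,255,255))
    B=[b for b in blobs(c,m,z,1500) if abs(b[2]-L)<12]
    for b in B:
        p=np.array(b[:2])/1000; th=b[4]; a=np.array([np.cos(th),np.sin(th)])
        print(b,'spin',round(yaw(T)-th,3),'dp to grasp',to(T,[*(p+off*a),zg]),'camera offset along',((T@[.0729,0,0,1])[:2]-p)@a)
    print('pose',T[:3,3].round(4),yaw(T),c.o['clock'])
    return c
E
python3 - <<'E'
from h import *
shell_look(150,-.025,.181)
E
```

```text
(503.3, -190.5, 140.1, 35.7, np.float32(0.216), array([312., 114.])) spin -0.012 dp to grasp [ 53.2  -4.7 117.8] camera offset along -0.0051835029112112605
pose [ 0.4279 -0.2113  0.2988] 0.20443172079957564 3.1
```

```bash
python3 - <<'E'
from h import *
c=Cam('wrist'); im=c.im[0:270,240:400]
a=np.array([np.cos(.216),np.sin(.216)]);n=np.array([-a[1],a[0]])
p=np.array([.5033,-.1905])
for s in (-1,1):
  prof=[]
  for d in np.arange(.062,.092,.0015):
    u=c.px([*(p+s*d*a),.035])[0].round().astype(int); prof.append(int(c.im[u[1],u[0]].min()) if 0<=u[1]<480 else -1)
  print(s,prof)
cv2.imwrite('pics/c3.png',cv2.resize(im,None,fx=2.2,fy=2.2))
E
```

```text
-1 [222, 222, 221, 221, 222, 222, 143, 61, 54, 57, 51, 54, 54, 52, 49, 56, 93, 93, 56, 51]
1 [226, 225, 227, 226, 226, 227, 227, 226, -1, -1, -1, -1, -1, -1, -1, -1, -1, -1, -1, -1]
```

View pics/c3.png

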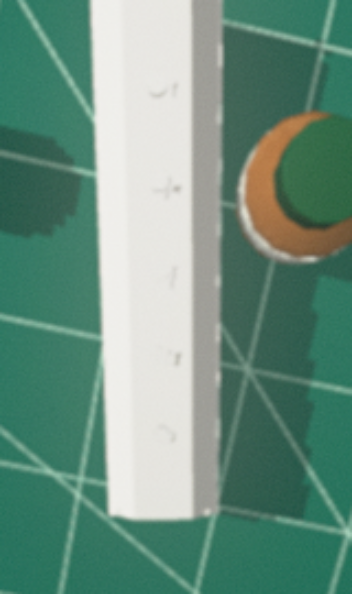

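The coach's near end is at crop (160,517), the bottle is clear to the right, and the far end is cut off. The near edge puts the coach's centre about 4 mm further along +x.

Request:
arm_command(plan=[{"dp": [44, -5, 0], "spin": -0.012}, {"dp": [13, 0, 30], "spin": 0}, {"dp": [0, 0, 40], "spin": 0}, {"dp": [0, 0, 30], "spin": 0}, {"dp": [0, 0, 22], "spin": 0}])

```text
clock: 3.7
position: [0.4851, -0.1932, 0.1768]
ee_rot: [0.994, 0.11, 0.0, -0.0]
ft_force: [0.1, -1.1, 0.4]
grip_width: 0.648
grasp_force: 0.0
```

Request:
arm_command(plan=[{"dp": [0, 0, 0], "spin": 0}, {"dp": [0, 0, 0], "spin": 0}, {"dp": [0, 0, 0], "spin": 0}, {"dp": [0, 0, 0], "spin": 0}], grip=1, newtons=25)

```text
clock: 4.1
position: [0.4847, -0.1938, 0.1793]
ee_rot: [0.994, 0.11, 0.001, 0.001]
ft_force: [0.7, -0.5, -1.3]
grip_width: 0.388
grasp_force: 29.2
```

Request:
arm_command(plan=[{"dp": [0, 0, -30], "spin": 0}, {"dp": [0, 0, -45], "spin": 0}, {"dp": [0, 0, -45], "spin": 0}, {"dp": [0, 0, 0], "spin": 0}])

```text
clock: 4.5
position: [0.4859, -0.1939, 0.3049]
ee_rot: [0.994, 0.11, 0.005, 0.003]
ft_force: [0.5, -0.3, -1.1]
grip_width: 0.392
grasp_force: 29.3
```

```bash
python3 - <<'E'
from h import *
c=Cam('wrist','w4'); print(c.T[:3,3],yaw(c.T),c.o['grip_width'],c.o['grasp_force'])
E
```

```text
[ 0.48590867 -0.19390766  0.30486385] 0.21975694971338236 0.39217961438708104 29.304455816745758
```

View pics/w4.png

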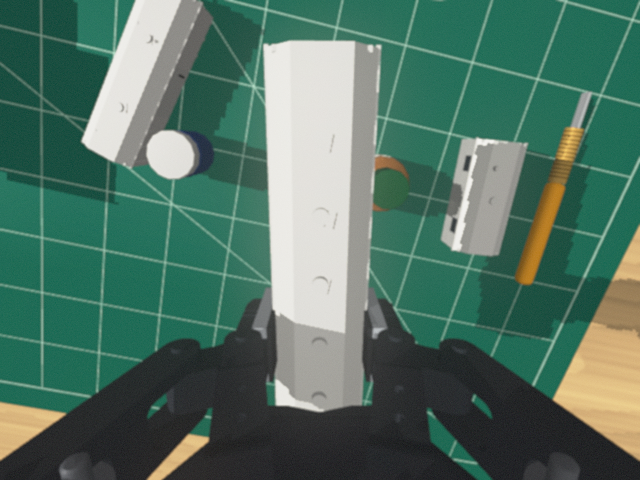

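The coach is held with its far top edge at row 43 and its near edge at about row 408. I'll measure it in the tool frame, then go to the drawer at a height that sees all of it.

```bash
cat >> h.py <<'E'
def held(c,depth,uv):
    """pixels -> tool coordinates (mm) at tool depth (m)"""
    W=viewer.camera_params('wrist')['T_tool_cam']; d=(W[:3,:3]@np.linalg.inv(c.K)@np.c_[uv,np.ones(len(uv))].T).T
    return ((W[:3,3]+d*((depth-W[2,3])/d[:,2])[:,None])*1000).round(1)
E
python3 - <<'E'
from h import *
c=Cam('wrist')
g=c.im.min(2).astype(int)
print('rows far',g[34:52,325],'near',g[398:420,325]); 
print(held(c,.1423,np.array([[325,42.],[325,408],[270,45],[378,47],[292,42]])))
T,o=pose()
for b in [(.60,.165,.45)]: print(to(T,b), o['clock'])
E
```

```text
rows far [ 58  62  65  62  58  77 135 197 221 222 219 220 221 222 222 221 221 220] near [143 153 154 157 155 158 155 157 167 196 216 207 166 107  58  48  47  52
  49  47  48  49]
[[ 98.8   1.4 142.3]
 [-30.2   1.9 142.3]
 [ 98.1 -14.5 142.3]
 [ 97.6  16.7 142.3]
 [ 98.8  -8.1 142.3]]
[ 191.5 -324.5 -150.8] 4.6
```

Request:
arm_command(plan=[{"dp": [28, -35, -5], "spin": 0}, {"dp": [28, -35, -5], "spin": 0}, {"dp": [28, -35, -5], "spin": 0}, {"dp": [28, -36, -5], "spin": 0}, {"dp": [28, -36, -5], "spin": 0}])

```text
clock: 5.1
position: [0.5821, 0.0112, 0.3217]
ee_rot: [0.994, 0.109, -0.001, 0.0]
ft_force: [0.3, -0.2, -0.5]
grip_width: 0.393
grasp_force: 29.3
```

Request:
arm_command(plan=[{"dp": [27, -36, 0], "spin": 0}, {"dp": [26, -35, 0], "spin": -0.14}, {"dp": [0, 0, 0], "spin": -0.15}, {"dp": [0, 0, 0], "spin": -0.15}, {"dp": [0, 0, 0], "spin": -0.15}])

```text
clock: 5.6
position: [0.6179, 0.0909, 0.3211]
ee_rot: [0.918, 0.397, -0.001, -0.0]
ft_force: [0.0, -0.4, -1.2]
grip_width: 0.392
grasp_force: 29.3
```

Request:
arm_command(plan=[{"dp": [0, 0, 0], "spin": -0.15}, {"dp": [0, 0, 0], "spin": -0.15}, {"dp": [0, 0, 0], "spin": -0.15}, {"dp": [0, 0, 0], "spin": -0.15}, {"dp": [0, 0, 0], "spin": -0.15}])

```text
clock: 6.1
position: [0.6179, 0.0904, 0.3213]
ee_rot: [0.709, 0.705, -0.001, -0.001]
ft_force: [-0.4, 0.1, -0.6]
grip_width: 0.394
grasp_force: 29.3
```

Request:
arm_command(plan=[{"dp": [0, 0, 0], "spin": -0.15}, {"dp": [0, 0, 0], "spin": 0}])

```text
clock: 6.3
position: [0.618, 0.0903, 0.3213]
ee_rot: [0.655, 0.755, -0.001, -0.001]
ft_force: [-0.2, -0.7, -0.8]
grip_width: 0.395
grasp_force: 29.3
```

```bash
python3 - <<'E'
from h import *
c=Cam('wrist','w5'); print(c.T[:3,3],yaw(c.T),c.o['grip_width'],c.o['joint_pos'].round(2),c.o['clock'])
for n in ['coach_frame']: print([(r['position'],r['score']) for r in finder.find_in('wrist',n)])
E
```

```text
[0.6179564  0.09029428 0.3213355 ] 1.712254363643579 0.39507197559788493 [ 0.4   0.52 -0.83  1.53  0.39  1.27 -0.34] 6.3
[([0.5271, 0.1628, 0.032], 0.97)]
```

View pics/w5.png

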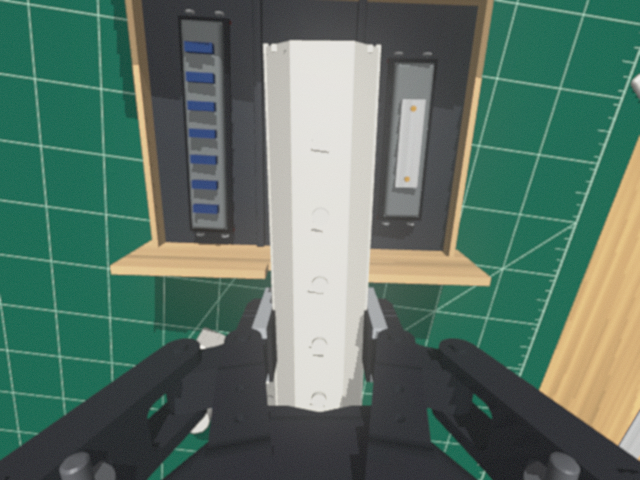

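The coach frame spans (181,18) to (232,232), its grey pan with blue seats inside a black ledge. The van frame is at (410,135), and the brake frame is hidden behind the held shell.

```bash
cat >> h.py <<'E'
def frames(c,thr=60,show=False):
    """pans (grey, blue seats or steel) on plane .0335: list of (x,y,L,W,yaw,px)"""
    m=(c.im.max(2)>thr).astype(np.uint8)
    return [b for b in blobs(c,m,.0335,1200) if b[2]<175 and b[3]<45]
E
python3 - <<'E'
from h import *
c=Cam('wrist')
print('profile across row 118',c.im[118,170:245].max(1)); print('col 205 far',c.im[8:34,196].max(1),'near',c.im[215:240,212].max(1))
for t in (55,65,75):
  for b in frames(c,t): print(t,b)
print(held(c,.1423,np.array([[270,45.],[378,47],[270,200],[376,200]])))
E
```

```text
profile across row 118 [ 75  77  76  72  78  74  74  77  75  76  79  75  63  51  62  90 113 118
 104  97 100  99  98 100  97  96 100  97  98  99 101  98  96  97  96 101
  98  98  96  99  99  99  98  98 101 115 133 133 130 125 119 105  86  69
  56  55  53  48  52  52  64  78  82  81  81  83  82  81  82  82  80  82
  82  84  81]
col 205 far [ 59  60  62  59  57  59  56  63  57  51  44  38  39  59  80  92  96  98
  98  99  99 100 103  97  97 101] near [103  98  95 100  99 101 116 126 132 132 132 131 120 101  77  60  56  59
  63  66  62  64  65  67  67]
55 (736.5, -123.9, 89.0, 42.8, np.float32(0.137), array([411., 467.]))
65 (770.6, -102.6, 112.3, 22.0, np.float32(-0.758), array([453., 446.]))
65 (518.6, -136.8, 113.8, 22.5, np.float32(1.044), array([185., 446.]))
65 (524.9, 154.5, 141.4, 27.9, np.float32(-1.483), array([204., 125.]))
75 (518.3, -137.2, 112.9, 20.9, np.float32(1.038), array([185., 446.]))
75 (524.8, 154.6, 140.8, 27.1, np.float32(-1.483), array([204., 124.]))
[[ 99.4 -15.3 142.3]
 [ 98.9  15.9 142.3]
 [ 54.4 -17.2 142.3]
 [ 54.4  17.4 142.3]]
```

Request:
arm_command(plan=[{"dp": [26, -42, 0], "spin": 0}, {"dp": [26, -42.6, 0], "spin": 0.053}, {"dp": [0, 0, 40], "spin": 0}, {"dp": [0, 0, 36], "spin": 0}, {"dp": [0, 0, 20], "spin": 0}])

```text
clock: 6.95
position: [0.5261, 0.1298, 0.2244]
ee_rot: [0.677, 0.736, -0.001, -0.0]
ft_force: [-0.4, -0.8, -0.6]
grip_width: 0.395
grasp_force: 29.2
```

Request:
arm_command(plan=[{"dp": [0, 0, 0], "spin": 0}])

```text
clock: 7.05
position: [0.526, 0.1298, 0.2241]
ee_rot: [0.677, 0.736, -0.002, -0.001]
ft_force: [0.4, 0.2, 0.7]
grip_width: 0.39
grasp_force: 29.2
```

```bash
python3 - <<'E'
from h import *
T,o=pose(); print(T[:3,3],yaw(T)); th=1.659
a=np.array([np.cos(th),np.sin(th)]);n=np.array([a[1],-a[0]])
print(to(T,[*(np.array([.5249,.1545])-.0247*a-.0002*n),.215]),yaw(T)-th, o['ft_force'],T[:3,2])
E
```

```text
[0.52604324 0.12981052 0.22411822] 1.654336069161745
[0.  0.9 9.1] -0.004663930838255004 [0.41488446 0.23567552 0.70524044] [-0.0045612  -0.00100809 -0.99998909]
```

Next I'll descend in small steps and watch the force.

Request:
arm_command(plan=[{"dp": [0, 1, 6], "spin": 0}, {"dp": [0, 0, 4], "spin": 0}, {"dp": [0, 0, 0], "spin": 0}])

```text
clock: 7.35
position: [0.5285, 0.1304, 0.2171]
ee_rot: [0.676, 0.737, 0.0, 0.0]
ft_force: [-0.2, 0.5, -1.1]
grip_width: 0.391
grasp_force: 29.2
```

Request:
arm_command(plan=[{"dp": [0, 0, 2], "spin": 0}, {"dp": [0, 0, 2], "spin": 0}, {"dp": [0, 0, 0], "spin": 0}])

```text
clock: 7.65
position: [0.5282, 0.1303, 0.2126]
ee_rot: [0.676, 0.737, -0.0, 0.0]
ft_force: [-0.0, -0.4, -0.3]
grip_width: 0.396
grasp_force: 29.2
```

Request:
arm_command(plan=[{"dp": [0, 0, 2], "spin": 0}, {"dp": [0, 0, 2], "spin": 0}, {"dp": [0, 0, 0], "spin": 0}])

```text
clock: 7.95
position: [0.5281, 0.1303, 0.2084]
ee_rot: [0.676, 0.737, -0.0, -0.0]
ft_force: [0.3, 0.4, 0.2]
grip_width: 0.393
grasp_force: 29.2
```

Request:
arm_command(plan=[{"dp": [0, 0, 2], "spin": 0}, {"dp": [0, 0, 2], "spin": 0}, {"dp": [0, 0, 0], "spin": 0}])

```text
clock: 8.25
position: [0.5281, 0.1303, 0.2044]
ee_rot: [0.676, 0.737, -0.0, -0.0]
ft_force: [0.2, -0.1, -0.0]
grip_width: 0.392
grasp_force: 29.2
```

Request:
arm_command(plan=[{"dp": [0, 0, 2], "spin": 0}, {"dp": [0, 0, 0], "spin": 0}, {"dp": [0, 0, 0], "spin": 0}])

```text
clock: 8.55
position: [0.5282, 0.1304, 0.2026]
ee_rot: [0.676, 0.737, -0.0, 0.0]
ft_force: [-0.7, -1.0, -0.9]
grip_width: 0.39
grasp_force: 29.2
```

Request:
arm_command(plan=[{"dp": [0, 0, 1], "spin": 0}, {"dp": [0, 0, 0], "spin": 0}, {"dp": [0, 0, 0], "spin": 0}])

```text
clock: 8.85
position: [0.5282, 0.1304, 0.2017]
ee_rot: [0.676, 0.737, -0.0, 0.0]
ft_force: [-0.2, 0.4, -1.8]
grip_width: 0.393
grasp_force: 29.2
```

Request:
arm_command(plan=[{"dp": [0, 0, 1], "spin": 0}, {"dp": [0, 0, 0], "spin": 0}, {"dp": [0, 0, 0], "spin": 0}])

```text
clock: 9.15
position: [0.5283, 0.1305, 0.2012]
ee_rot: [0.676, 0.737, -0.0, 0.0]
ft_force: [-3.4, -0.2, 7.0]
grip_width: 0.394
grasp_force: 29.9
```

Request:
arm_command(plan=[{"dp": [0, 0, 1], "spin": 0}, {"dp": [0, 0, 0], "spin": 0}, {"dp": [0, 0, 0], "spin": 0}])

```text
clock: 9.45
position: [0.5283, 0.1308, 0.2009]
ee_rot: [0.676, 0.737, 0.0, 0.0]
ft_force: [-6.8, -1.5, 15.8]
grip_width: 0.394
grasp_force: 30.7
```

Request:
arm_command(plan=[{"dp": [0, 0, -1], "spin": 0}, {"dp": [0, 0, -1], "spin": 0}, {"dp": [0, 0, 0], "spin": 0}], grip=-0.3)

```text
clock: 9.75
position: [0.5283, 0.1303, 0.2018]
ee_rot: [0.676, 0.737, 0.0, 0.0]
ft_force: [0.1, -0.2, -0.2]
grip_width: 0.649
grasp_force: 0.0
```

Request:
arm_command(plan=[{"dp": [0, 0, -25], "spin": 0}, {"dp": [0, 0, -40], "spin": 0}, {"dp": [-25, 35, -35], "spin": -0.04}, {"dp": [-25, 35, -20], "spin": 0}, {"dp": [0, 0, 0], "spin": 0}])

```text
clock: 10.25
position: [0.6038, 0.0859, 0.3209]
ee_rot: [0.664, 0.748, 0.002, 0.002]
ft_force: [-0.0, -1.1, -1.0]
grip_width: 0.653
grasp_force: 0.0
```

```bash
python3 - <<'E'
from h import *
c=Cam('wrist','w6'); print(c.T[:3,3],yaw(c.T),c.o['grip_width'],c.o['clock'])
for t in (65,75):
  for b in frames(c,t): print(t,b)
m=cv2.inRange(c.im,(150,150,150),(255,255,255))
for b in blobs(c,m,.055): print('white',b)
E
```

```text
[0.60378583 0.08588731 0.32089979] 1.6898378711302728 0.6529039025368285 10.25
75 (773.6, -112.4, 110.0, 39.1, np.float32(-0.832), array([473., 450.]))
75 (486.7, -144.4, 110.5, 39.1, np.float32(1.067), array([165., 450.]))
white (592.5, -32.5, 75.0, 48.3, np.float32(-0.302), array([286., 379.]))
white (677.0, 37.2, 48.3, 13.4, np.float32(-1.098), array([405., 316.]))
white (544.9, 21.4, 48.7, 13.2, np.float32(1.33), array([234., 316.]))
white (605.9, 72.3, 48.8, 5.4, np.float32(0.117), array([319., 263.]))
white (688.6, 77.3, 113.6, 14.9, np.float32(0.132), array([433., 268.]))
white (523.3, 59.4, 114.1, 13.2, np.float32(0.117), array([207., 267.]))
white (827.7, 61.7, 136.9, 4.6, np.float32(-1.568), array([609., 303.]))
white (816.1, 66.0, 156.4, 6.7, np.float32(1.538), array([599., 290.]))
white (664.7, 167.5, 57.8, 16.8, np.float32(-1.437), array([426., 135.]))
white (594.8, 180.3, 28.9, 20.6, np.float32(-1.419), array([323., 100.]))
white (626.5, 135.4, 173.0, 121.8, np.float32(0.2), array([412., 214.]))
white (510.4, 147.1, 160.6, 68.7, np.float32(-1.493), array([190., 144.]))
```

View pics/w6.png

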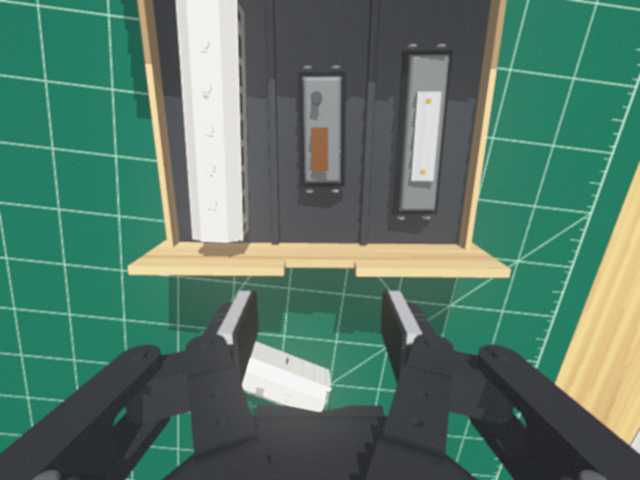

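The coach shell is on its frame at (210,120). The brake frame's bench and stove are at (322,130), the van frame is at (425,130), and all of it is clear of the hand.

```bash
python3 - <<'E'
from h import *
c=Cam('wrist')
r=c.im.max(2); r2=np.zeros_like(r); r2[30:232,285:470]=r[30:232,285:470]
for t in (78,85,92):
  for b in blobs(c,r2>t,.0335,1200): print(t,b)
# coach roof by z and ends
g=c.im.min(2)
print('coach near end col 212',g[232:248,212])
u=c.px([[.5249+.075*.088,.1545-.075*.996,.0605],[.5249,.1545,.0605]]); print(u)
T=c.T
print('to van grasp hover',to(T,[.51,-.04,.32]),c.o['clock'])
E
```

```text
78 (688.3, 148.9, 93.1, 33.7, np.float32(-1.36), array([454., 177.]))
78 (640.0, 149.5, 102.9, 21.4, np.float32(-1.467), array([382., 157.]))
78 (597.0, 162.9, 72.7, 27.4, np.float32(-1.437), array([327., 132.]))
78 (669.0, 167.5, 106.3, 27.7, np.float32(-1.45), array([428., 136.]))
78 (597.1, 160.4, 136.0, 59.0, np.float32(-1.474), array([316., 134.]))
85 (690.2, 149.6, 91.0, 28.5, np.float32(-1.467), array([455., 174.]))
85 (598.7, 139.8, 94.3, 59.0, np.float32(-1.467), array([325., 171.]))
85 (639.3, 149.2, 102.3, 19.0, np.float32(-1.456), array([381., 159.]))
85 (597.1, 163.3, 71.7, 27.0, np.float32(-1.445), array([327., 132.]))
85 (669.0, 167.9, 105.6, 27.2, np.float32(-1.447), array([428., 136.]))
92 (596.8, 163.3, 71.6, 26.5, np.float32(-1.448), array([327., 132.]))
92 (669.0, 167.9, 105.6, 26.6, np.float32(-1.449), array([428., 136.]))
coach near end col 212 [236 236 236 236 236 236 235 236 236 236 237 237 235 209 153 110]
[[218.75389966 247.83897693]
 [212.65413802 135.09056537]]
to van grasp hover [-116.  -106.4   -1.2] 10.3
```

Request:
arm_command(plan=[{"dp": [-42, 4, 0], "spin": 0}, {"dp": [-42, 4, 0], "spin": 0}, {"dp": [-42, 4, 0], "spin": 0}, {"dp": [-42, 4, 0], "spin": -0.14}, {"dp": [0, 0, 0], "spin": -0.14}])

```text
clock: 10.85
position: [0.6364, -0.081, 0.3167]
ee_rot: [0.551, 0.835, -0.002, -0.0]
ft_force: [0.3, 0.2, 0.1]
grip_width: 0.647
grasp_force: 0.0
```

Request:
arm_command(plan=[{"dp": [0, 0, 0], "spin": -0.14}, {"dp": [0, 0, 0], "spin": -0.14}, {"dp": [0, 0, 0], "spin": -0.14}, {"dp": [0, 0, 0], "spin": -0.14}, {"dp": [0, 0, 0], "spin": -0.14}])

```text
clock: 11.35
position: [0.6357, -0.0731, 0.3175]
ee_rot: [0.227, 0.974, -0.0, -0.001]
ft_force: [-0.0, -0.2, 0.2]
grip_width: 0.652
grasp_force: 0.0
```

Request:
arm_command(plan=[{"dp": [0, 0, 0], "spin": -0.15}, {"dp": [0, 0, 0], "spin": 0}])

```text
clock: 11.55
position: [0.6358, -0.0734, 0.3174]
ee_rot: [0.155, 0.988, 0.0, -0.001]
ft_force: [0.5, 0.0, -0.7]
grip_width: 0.652
grasp_force: 0.0
```

```bash
python3 - <<'E'
from h import *
c=shell_look(115,.015,.177,png='w7')
m=cv2.inRange(c.im,(150,150,150),(255,255,255)); 
for b in blobs(c,m,.037,500): print(b)
print(c.o['joint_pos'].round(2))
E
```

```text
(571.1, -55.7, 116.9, 36.2, np.float32(-0.315), array([315., 142.])) spin 3.146 dp to grasp [ 51.8  -3.  140.5] camera offset along -0.005899455339664458
pose [ 0.6358 -0.0734  0.3174] 2.8310116865087074 11.55
(858.8, 126.5, 48.3, 22.4, np.float32(-1.543), array([615., 402.]))
(672.3, 148.9, 23.1, 17.6, np.float32(-1.455), array([624., 197.]))
(699.4, 126.1, 122.6, 59.6, np.float32(0.109), array([576., 251.]))
(671.0, 137.7, 46.7, 21.8, np.float32(-1.45), array([602., 198.]))
(547.6, -288.4, 72.5, 55.9, np.float32(0.112), array([ 19., 217.]))
(540.9, -205.9, 36.1, 24.5, np.float32(-0.117), array([102., 173.]))
(609.4, 80.4, 52.2, 5.7, np.float32(0.107), array([518., 141.]))
(526.3, -88.7, 32.5, 32.4, np.float32(1.57), array([248., 100.]))
(571.1, -55.7, 116.9, 36.2, np.float32(-0.315), array([315., 142.]))
(544.5, 119.0, 64.5, 23.4, np.float32(1.26), array([559.,  13.]))
(551.0, 83.5, 65.6, 6.8, np.float32(0.108), array([509.,  50.]))
[ 0.74  0.62 -0.99  1.49  0.53  1.32  0.96]
```

View pics/w7.png

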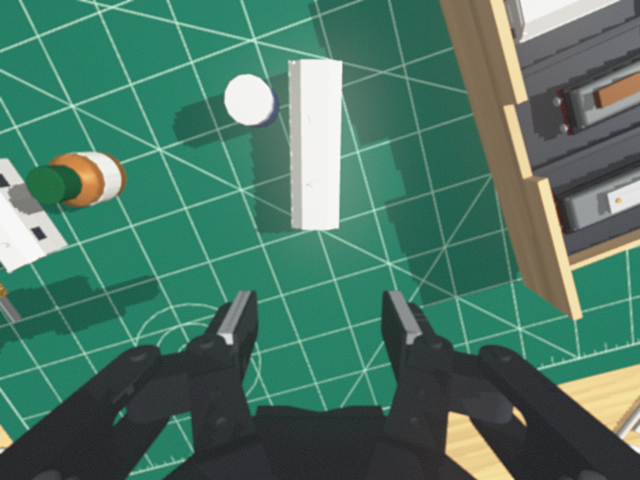

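The van shell spans (290,60) to (342,230), with the jar left of its far half. I'll grasp it nearer than its middle.

Request:
arm_command(plan=[{"dp": [42, -3, 10], "spin": 0}, {"dp": [10, 0, 40], "spin": 0}, {"dp": [0, 0, 40], "spin": 0}, {"dp": [0, 0, 30], "spin": 0}, {"dp": [0, 0, 20], "spin": 0}])

```text
clock: 12.1
position: [0.585, -0.0609, 0.1759]
ee_rot: [0.158, 0.987, -0.0, -0.001]
ft_force: [0.1, -0.6, -0.8]
grip_width: 0.648
grasp_force: 0.0
```

Request:
arm_command(plan=[{"dp": [0, 0, 0], "spin": 0}, {"dp": [0, 0, 0], "spin": 0}, {"dp": [0, 0, 0], "spin": 0}, {"dp": [0, 0, 0], "spin": 0}], grip=1, newtons=25)

```text
clock: 12.5
position: [0.5867, -0.0611, 0.1797]
ee_rot: [0.157, 0.988, -0.0, 0.001]
ft_force: [-0.2, 0.5, -0.3]
grip_width: 0.391
grasp_force: 29.5
```

Request:
arm_command(plan=[{"dp": [0, 0, -30], "spin": 0}, {"dp": [0, 0, -45], "spin": 0}, {"dp": [0, 0, -45], "spin": 0}, {"dp": [0, 0, 0], "spin": 0}])

```text
clock: 12.9
position: [0.5878, -0.0603, 0.3052]
ee_rot: [0.157, 0.988, 0.0, 0.005]
ft_force: [1.1, 0.2, -0.6]
grip_width: 0.393
grasp_force: 29.6
```

```bash
python3 - <<'E'
from h import *
c=Cam('wrist','w8'); T=c.T; print(T[:3,3],yaw(T))
m=cv2.inRange(c.im,(150,150,150),(255,255,255))
b=[b for b in blobs(c,m,.0,3000)]; print([x[5] for x in b])
k=cv2.connectedComponents(m)[1]; 
g=c.im.min(2); col=g[:,322]; print([int(r) for r in np.where(np.diff((col>140).astype(int)))[0]])
for row in (150,200): print(row,[int(r) for r in np.where(np.diff((g[row]>140).astype(int)))[0]])
top=np.where(col>140)[0][0]; print(held(c,.1423,np.array([[322,top-.5]])))
th=1.693;a=np.array([np.cos(th),np.sin(th)])
print('to above van frame (15 off)',to(T,[*(np.array([.669,.1677])-.015*a),.30]),'spin',yaw(T)-th,c.o['clock'])
E
```

```text
[ 0.5878187  -0.06028318  0.30516766] 2.8266823884571677
[array([311., 271.]), array([579.,  64.])]
[142, 361, 364, 410]
150 [265, 373, 509, 519]
200 [266, 371, 510, 518]
[[ 73.3   0.6 142.3]]
to above van frame (15 off) [-12.9 228.3   5.7] spin 1.1336823884571676 12.9
```

Request:
arm_command(plan=[{"dp": [-2.7, 45.5, 0], "spin": 0}, {"dp": [-2.7, 45.5, 0], "spin": 0}, {"dp": [-2.7, 45.5, 0], "spin": 0}, {"dp": [-2.7, 45.5, 0], "spin": 0}, {"dp": [-2.6, 45.5, 0], "spin": 0.142}])

```text
clock: 13.45
position: [0.6697, 0.1522, 0.2971]
ee_rot: [0.227, 0.974, -0.0, -0.0]
ft_force: [1.0, -1.3, -0.7]
grip_width: 0.394
grasp_force: 29.6
```

Request:
arm_command(plan=[{"dp": [0, 0, 0], "spin": 0.142}, {"dp": [0, 0, 0], "spin": 0.142}, {"dp": [0, 0, 0], "spin": 0.142}, {"dp": [0, 0, 0], "spin": 0.142}, {"dp": [0, 0, 0], "spin": 0.142}])

```text
clock: 13.95
position: [0.6691, 0.1509, 0.2974]
ee_rot: [0.553, 0.833, -0.0, -0.0]
ft_force: [0.6, -0.2, -0.9]
grip_width: 0.394
grasp_force: 29.5
```

Request:
arm_command(plan=[{"dp": [0, 0, 0], "spin": 0.142}, {"dp": [0, 0, 0], "spin": 0.14}, {"dp": [0, 0, 0], "spin": 0}])

```text
clock: 14.25
position: [0.6691, 0.151, 0.2976]
ee_rot: [0.664, 0.748, -0.0, 0.0]
ft_force: [-0.5, 0.9, -0.3]
grip_width: 0.397
grasp_force: 29.5
```

```bash
cat >> h.py <<'E'
def place(fx,fy,th,off,z):
    T,o=pose(); a=np.array([np.cos(th),np.sin(th)])
    print(T[:3,3].round(4),to(T,[*(np.array([fx,fy])-off*a),z]),'spin',round(yaw(T)-th,4),o['clock'],'tilt',T[:2,2].round(4))
E
python3 -c "
from h import *
place(.669,.1677,1.693,.0158,.222)"
```

```text
[0.6691 0.151  0.2976] [ 0.8  2.  75.6] spin -0.0025 14.25 tilt [-0.0005 -0.0008]
```

Request:
arm_command(plan=[{"dp": [1, 2, 35], "spin": 0}, {"dp": [0, 0, 30], "spin": 0}, {"dp": [0, 0, 11], "spin": 0}, {"dp": [0, 0, 0], "spin": 0}])

```text
clock: 14.65
position: [0.6706, 0.1519, 0.2204]
ee_rot: [0.662, 0.75, -0.001, -0.001]
ft_force: [-0.5, -0.2, -0.3]
grip_width: 0.391
grasp_force: 29.6
```

```bash
python3 -c "
from h import *
place(.669,.1677,1.693,.0158,.206)"
```

```text
[0.6706 0.1519 0.2204] [ 0.1  0.4 14.4] spin 0.0023 14.65 tilt [-0.0033 -0.0007]
```

Request:
arm_command(plan=[{"dp": [0, 0, 5], "spin": 0}, {"dp": [0, 0, 3], "spin": 0}, {"dp": [0, 0, 2], "spin": 0}, {"dp": [0, 0, 0], "spin": 0}])

```text
clock: 15.05
position: [0.6712, 0.1522, 0.2126]
ee_rot: [0.663, 0.749, 0.0, 0.0]
ft_force: [-0.3, 0.6, -0.5]
grip_width: 0.394
grasp_force: 29.6
```

Request:
arm_command(plan=[{"dp": [0, 0, 2], "spin": 0}, {"dp": [0, 0, 2], "spin": 0}, {"dp": [0, 0, 0], "spin": 0}])

```text
clock: 15.35
position: [0.671, 0.1522, 0.208]
ee_rot: [0.663, 0.749, -0.0, -0.0]
ft_force: [0.3, -1.1, -0.6]
grip_width: 0.392
grasp_force: 29.6
```

Request:
arm_command(plan=[{"dp": [0, 0, 2], "spin": 0}, {"dp": [0, 0, 1], "spin": 0}, {"dp": [0, 0, 0], "spin": 0}, {"dp": [0, 0, 0], "spin": 0}])

```text
clock: 15.75
position: [0.6712, 0.1522, 0.2052]
ee_rot: [0.663, 0.749, -0.0, 0.0]
ft_force: [0.9, -0.1, -1.1]
grip_width: 0.394
grasp_force: 29.5
```

Request:
arm_command(plan=[{"dp": [0, 0, 1], "spin": 0}, {"dp": [0, 0, 1], "spin": 0}, {"dp": [0, 0, 1], "spin": 0}, {"dp": [0, 0, 0], "spin": 0}])

```text
clock: 16.15
position: [0.6712, 0.1522, 0.2022]
ee_rot: [0.663, 0.749, 0.0, 0.0]
ft_force: [2.0, -0.7, -0.8]
grip_width: 0.394
grasp_force: 29.6
```

Request:
arm_command(plan=[{"dp": [0, 0, 1], "spin": 0}, {"dp": [0, 0, 0], "spin": 0}, {"dp": [0, 0, 0], "spin": 0}])

```text
clock: 16.45
position: [0.6712, 0.1522, 0.2015]
ee_rot: [0.663, 0.749, 0.0, 0.0]
ft_force: [0.6, -0.2, 2.5]
grip_width: 0.392
grasp_force: 29.9
```

Request:
arm_command(plan=[{"dp": [0, 0, 1], "spin": 0}, {"dp": [0, 0, 0], "spin": 0}, {"dp": [0, 0, 0], "spin": 0}])

```text
clock: 16.75
position: [0.6712, 0.1524, 0.2013]
ee_rot: [0.663, 0.749, 0.0, 0.0]
ft_force: [-2.4, -0.9, 9.2]
grip_width: 0.39
grasp_force: 30.8
```

Request:
arm_command(plan=[{"dp": [0, 0, -1], "spin": 0}, {"dp": [0, 0, -1], "spin": 0}, {"dp": [0, 0, 0], "spin": 0}], grip=-0.3)

```text
clock: 17.05
position: [0.671, 0.1522, 0.2021]
ee_rot: [0.663, 0.749, -0.0, -0.0]
ft_force: [-0.1, 0.0, -0.2]
grip_width: 0.649
grasp_force: 0.0
```

Request:
arm_command(plan=[{"dp": [0, 0, -30], "spin": 0}, {"dp": [0, 0, -45], "spin": 0}, {"dp": [0, 0, -45], "spin": 0}, {"dp": [-36, -21, 0], "spin": 0}, {"dp": [-36, -21, 0], "spin": 0}], grip=-0.2)

```text
clock: 17.55
position: [0.6378, 0.0764, 0.3236]
ee_rot: [0.662, 0.75, 0.001, 0.001]
ft_force: [0.4, -0.8, 0.3]
grip_width: 0.598
grasp_force: 0.0
```

Request:
arm_command(plan=[{"dp": [-36, -21, 0], "spin": 0}, {"dp": [-36, -21, 0], "spin": 0}, {"dp": [-36, -21, 0], "spin": 0}, {"dp": [-36, -21, 0], "spin": 0}, {"dp": [-36, -21, 0], "spin": 0}])

```text
clock: 18.05
position: [0.5549, -0.1173, 0.3222]
ee_rot: [0.663, 0.749, -0.0, 0.0]
ft_force: [0.6, -0.9, 0.0]
grip_width: 0.599
grasp_force: 0.0
```

Request:
arm_command(plan=[{"dp": [-36, -21, 0], "spin": 0}, {"dp": [-36, -21, 0], "spin": 0}, {"dp": [-36, -21, 0], "spin": 0}, {"dp": [-36, -21, 0], "spin": 0}, {"dp": [-37, -21, 0], "spin": 0.14}])

```text
clock: 18.55
position: [0.4727, -0.3096, 0.3222]
ee_rot: [0.714, 0.701, 0.0, 0.0]
ft_force: [0.2, -0.3, 0.1]
grip_width: 0.603
grasp_force: 0.0
```

Request:
arm_command(plan=[{"dp": [0, 0, 0], "spin": 0.144}, {"dp": [0, 0, 0], "spin": 0.144}, {"dp": [0, 0, 0], "spin": 0.144}, {"dp": [0, 0, 0], "spin": 0.144}, {"dp": [0, 0, 0], "spin": 0.144}])

```text
clock: 19.05
position: [0.4736, -0.3081, 0.3221]
ee_rot: [0.916, 0.402, -0.0, -0.0]
ft_force: [0.4, 0.0, -0.3]
grip_width: 0.6
grasp_force: 0.0
```

Request:
arm_command(plan=[{"dp": [0, 0, 0], "spin": 0.144}, {"dp": [0, 0, 0], "spin": 0.144}, {"dp": [0, 0, 0], "spin": 0.144}, {"dp": [0, 0, 0], "spin": 0.144}, {"dp": [0, 0, 0], "spin": 0.14}])

```text
clock: 19.55
position: [0.4736, -0.3081, 0.3221]
ee_rot: [0.998, 0.055, -0.0, -0.0]
ft_force: [0.1, -0.1, 0.6]
grip_width: 0.596
grasp_force: 0.0
```

```bash
python3 - <<'E'
from h import *
c=shell_look(80,0,.177,png='w9')
for n in ['brake_shell','cement_bottle','hobby_knife']: print(n,[(r['position'],round(r['score'],2)) for r in finder.find_in('wrist',n)[:1]])
g=c.im.min(2)
m=cv2.inRange(c.im,(110,110,110),(255,255,255)); print([b for b in blobs(c,m,.037,1500) if b[2]<110])
E
```

```text
(544.4, -306.6, 80.3, 35.6, np.float32(0.121), array([328., 136.])) spin -0.01 dp to grasp [ 70.5   6.4 145.1] camera offset along 0.0024747036279910086
pose [ 0.4736 -0.3081  0.3221] 0.11104230090565015 19.55
brake_shell [([0.5508, -0.3076, 0.0375], 0.74)]
cement_bottle [([0.5412, -0.235, 0.049], 0.56)]
hobby_knife [([0.5565, -0.3654, 0.014], 0.69)]
[(244.2, -192.0, 104.7, 33.8, np.float32(-0.518), array([169., 450.])), (276.2, -470.4, 107.6, 33.3, np.float32(0.743), array([470., 449.])), (273.3, -49.3, 94.5, 41.3, np.float32(-0.784), array([ 22., 417.]))]
```

View pics/w9.png

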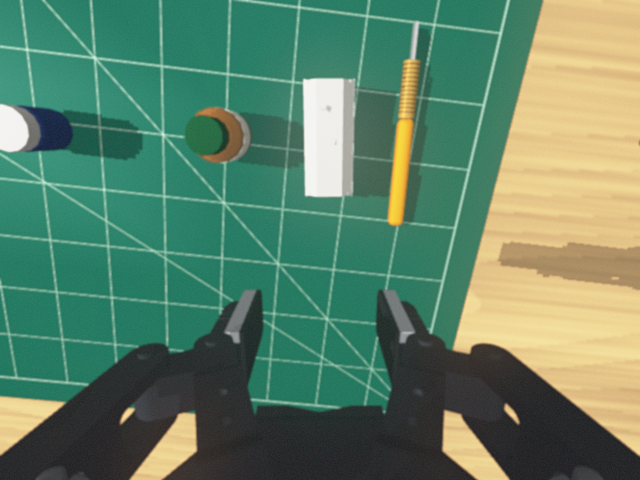

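The brake shell spans (304,78) to (355,197), with the knife 59 mm right of it and the bottle well to the left. I'll grip it at its middle.

Request:
arm_command(plan=[{"dp": [40, 6, 5], "spin": -0.01}, {"dp": [30.5, 0.4, 35], "spin": 0}, {"dp": [0, 0, 45], "spin": 0}, {"dp": [0, 0, 35], "spin": 0}, {"dp": [0, 0, 25], "spin": 0}])

```text
clock: 20.25
position: [0.5438, -0.3056, 0.1742]
ee_rot: [0.998, 0.066, -0.001, -0.001]
ft_force: [-0.2, 0.5, 0.3]
grip_width: 0.599
grasp_force: 0.0
```

Request:
arm_command(plan=[{"dp": [0, 0, 0], "spin": 0}, {"dp": [0, 0, 0], "spin": 0}, {"dp": [0, 0, 0], "spin": 0}, {"dp": [0, 0, 0], "spin": 0}], grip=1, newtons=25)

```text
clock: 20.65
position: [0.5444, -0.3061, 0.1774]
ee_rot: [0.998, 0.064, 0.0, -0.0]
ft_force: [-0.5, 0.2, 0.2]
grip_width: 0.392
grasp_force: 26.7
```

Request:
arm_command(plan=[{"dp": [0, 0, -30], "spin": 0}, {"dp": [0, 0, -45], "spin": 0}, {"dp": [0, 0, -45], "spin": 0}, {"dp": [0, 0, 0], "spin": 0}])

```text
clock: 21.05
position: [0.5462, -0.3065, 0.3044]
ee_rot: [0.998, 0.064, 0.004, 0.003]
ft_force: [0.5, -1.3, -0.3]
grip_width: 0.396
grasp_force: 26.7
```

```bash
python3 - <<'E'
from h import *
c=Cam('wrist','w10'); T=c.T; print(T[:3,3],yaw(T))
g=c.im.min(2)
for x in (312,322,330):
  print(x,[int(r) for r in np.where(np.diff((g[:,x]>140).astype(int)))[0]])
for row in (250,280): print(row,[int(r) for r in np.where(np.diff((g[row]>140).astype(int)))[0]])
top=np.where(np.diff((g[:,312]>140).astype(int)))[0]
print(held(c,.1423,np.array([[312,r+.5] for r in top])))
place(.597,.1631,1.70,0,.305)
E
```

```text
[ 0.54615558 -0.30647203  0.30443056] 0.12763992104100094
312 [2, 3, 228, 288, 290, 410]
322 [42, 43, 228, 340, 341, 411]
330 [43, 44, 228, 409]
250 [17, 268, 370, 457, 459, 595, 596]
280 [270, 368, 450, 451, 481, 490]
[[108.6  -2.2 142.3]
 [108.4  -2.2 142.3]
 [ 43.4  -2.6 142.3]
 [ 21.5  -2.8 142.3]
 [ 20.8  -2.8 142.3]
 [-31.4  -3.1 142.3]]
[ 0.5453 -0.3063  0.301 ] [ 111.  -459.    -5.3] spin -1.5726 21.1 tilt [ 0.0055 -0.0034]
```

```bash
python3 - <<'E'
from h import *
c=Cam('wrist')
for x in (290,322,345): print(x,[tuple(int(v) for v in c.im[r,x]) for r in range(204,256,2)])
rows=lambda x,d: c.px([(c.T@np.array([x/1000,0,d,1]))[:3]])[0].round(1)
for off in (-2,0,2,3): print(off,'top',rows(40+off,.1404),'eave',rows(40+off,.1474),'bottom',rows(40+off,.1744))
E
```

```text
290 [(104, 126, 55), (102, 126, 55), (103, 127, 59), (100, 122, 55), (103, 126, 57), (103, 125, 59), (104, 126, 69), (132, 140, 129), (143, 148, 149), (142, 150, 149), (137, 143, 142), (82, 86, 82), (67, 73, 66), (88, 91, 84), (133, 137, 139), (146, 150, 151), (148, 154, 155), (159, 165, 166), (228, 234, 235), (240, 243, 244), (240, 243, 243), (240, 243, 243), (240, 243, 243), (240, 242, 243), (239, 243, 243), (239, 243, 243)]
322 [(102, 124, 55), (104, 126, 58), (105, 126, 60), (101, 124, 58), (104, 127, 62), (106, 126, 62), (106, 127, 67), (127, 137, 122), (136, 140, 140), (137, 143, 141), (139, 144, 145), (137, 143, 142), (137, 144, 143), (176, 182, 184), (162, 168, 167), (136, 142, 142), (146, 151, 153), (193, 202, 203), (182, 189, 191), (229, 234, 235), (230, 235, 236), (231, 234, 236), (231, 234, 236), (231, 234, 236), (231, 235, 236), (231, 235, 236)]
345 [(150, 172, 122), (150, 173, 118), (155, 177, 126), (162, 185, 140), (150, 174, 121), (139, 163, 104), (132, 153, 105), (136, 148, 135), (142, 148, 151), (144, 151, 151), (134, 139, 141), (82, 86, 86), (66, 70, 70), (76, 80, 78), (130, 135, 136), (144, 152, 153), (157, 162, 165), (205, 215, 218), (179, 186, 189), (229, 233, 235), (231, 236, 238), (231, 235, 236), (230, 233, 235), (230, 235, 236), (231, 235, 237), (231, 235, 237)]
-2 top [319.9 245.6] eave [319.8 239.6] bottom [319.7 221.5]
0 top [319.9 239.9] eave [319.8 234.2] bottom [319.7 216.9]
2 top [319.9 234.1] eave [319.8 228.7] bottom [319.7 212.3]
3 top [319.9 231.2] eave [319.8 225.9] bottom [319.7 210. ]
```

Request:
arm_command(plan=[{"dp": [10, -42, -1], "spin": 0}, {"dp": [10, -42, -1], "spin": 0}, {"dp": [10, -42, -1], "spin": 0}, {"dp": [10, -42, -1], "spin": 0}, {"dp": [10, -42, -1], "spin": 0}])

```text
clock: 21.65
position: [0.5668, -0.0898, 0.3007]
ee_rot: [0.998, 0.064, -0.001, -0.0]
ft_force: [0.9, -0.1, -0.5]
grip_width: 0.395
grasp_force: 26.7
```

Request:
arm_command(plan=[{"dp": [10, -42, 0], "spin": 0}, {"dp": [10, -42, 0], "spin": 0}, {"dp": [10, -42, 0], "spin": 0}, {"dp": [10, -41, 0], "spin": 0}, {"dp": [10, -41, 0], "spin": 0}])

```text
clock: 22.15
position: [0.5902, 0.1226, 0.3005]
ee_rot: [0.998, 0.064, -0.001, 0.0]
ft_force: [0.5, 0.3, -0.1]
grip_width: 0.391
grasp_force: 26.7
```

Request:
arm_command(plan=[{"dp": [11, -41, 0], "spin": -0.143}, {"dp": [0, 0, 0], "spin": -0.143}, {"dp": [0, 0, 0], "spin": -0.143}, {"dp": [0, 0, 0], "spin": -0.143}, {"dp": [0, 0, 0], "spin": -0.143}])

```text
clock: 22.65
position: [0.596, 0.1632, 0.3004]
ee_rot: [0.911, 0.412, -0.001, -0.0]
ft_force: [0.1, 1.3, -0.0]
grip_width: 0.391
grasp_force: 26.7
```

Request:
arm_command(plan=[{"dp": [0, 0, 0], "spin": -0.143}, {"dp": [0, 0, 0], "spin": -0.143}, {"dp": [0, 0, 0], "spin": -0.143}, {"dp": [0, 0, 0], "spin": -0.143}, {"dp": [0, 0, 0], "spin": -0.143}])

```text
clock: 23.15
position: [0.596, 0.1631, 0.3005]
ee_rot: [0.71, 0.705, -0.001, -0.001]
ft_force: [0.2, -0.0, -0.2]
grip_width: 0.396
grasp_force: 26.7
```

Request:
arm_command(plan=[{"dp": [0, 0, 0], "spin": -0.141}, {"dp": [0, 0, 0], "spin": 0}])

```text
clock: 23.35
position: [0.5961, 0.1629, 0.3005]
ee_rot: [0.66, 0.751, -0.001, -0.001]
ft_force: [-0.3, -0.2, -0.3]
grip_width: 0.392
grasp_force: 26.7
```

```bash
python3 -c "
from h import *
place(.597,.1632,1.697,0,.222)"
```

```text
[0.5961 0.1629 0.3005] [ 0.1  1.1 78.5] spin 0.0036 23.35 tilt [-0.0027 -0.0001]
```

Request:
arm_command(plan=[{"dp": [0, 1, 35], "spin": 0}, {"dp": [0, 0, 30], "spin": 0}, {"dp": [0, 0, 13], "spin": 0}, {"dp": [0, 0, 0], "spin": 0}, {"dp": [0, 0, 0], "spin": 0}])

```text
clock: 23.85
position: [0.5977, 0.1638, 0.2251]
ee_rot: [0.661, 0.75, 0.0, 0.0]
ft_force: [0.5, 0.9, -0.1]
grip_width: 0.394
grasp_force: 26.7
```

```bash
python3 -c "
from h import *
place(.597,.1632,1.697,0,.204)"
```

```text
[0.5977 0.1638 0.2251] [-0.5 -0.8 21.1] spin -0.0002 23.85 tilt [0.0005 0.0004]
```

Request:
arm_command(plan=[{"dp": [-0.5, -0.6, 6], "spin": 0}, {"dp": [0, 0, 4], "spin": 0}, {"dp": [0, 0, 3], "spin": 0}, {"dp": [0, 0, 2], "spin": 0}, {"dp": [0, 0, 0], "spin": 0}])

```text
clock: 24.35
position: [0.5969, 0.1628, 0.2091]
ee_rot: [0.661, 0.751, -0.0, -0.0]
ft_force: [-0.1, 0.4, -0.0]
grip_width: 0.397
grasp_force: 26.7
```

Request:
arm_command(plan=[{"dp": [0, 0, 2], "spin": 0}, {"dp": [0, 0, 2], "spin": 0}, {"dp": [0, 0, 0], "spin": 0}])

```text
clock: 24.65
position: [0.5969, 0.1628, 0.2049]
ee_rot: [0.661, 0.751, -0.0, -0.0]
ft_force: [-0.2, 0.6, -0.0]
grip_width: 0.396
grasp_force: 26.7
```

Request:
arm_command(plan=[{"dp": [0, 0, 2], "spin": 0}, {"dp": [0, 0, 1], "spin": 0}, {"dp": [0, 0, 0], "spin": 0}])

```text
clock: 24.95
position: [0.5969, 0.1628, 0.2021]
ee_rot: [0.661, 0.751, -0.0, -0.0]
ft_force: [-0.7, -0.5, 0.4]
grip_width: 0.395
grasp_force: 26.7
```

Request:
arm_command(plan=[{"dp": [0, 0, 1], "spin": 0}, {"dp": [0, 0, 1], "spin": 0}, {"dp": [0, 0, 0], "spin": 0}])

```text
clock: 25.25
position: [0.5969, 0.1628, 0.2001]
ee_rot: [0.661, 0.751, -0.0, -0.0]
ft_force: [-1.1, -0.2, 0.3]
grip_width: 0.397
grasp_force: 26.7
```

Request:
arm_command(plan=[{"dp": [0, 0, 1], "spin": 0}, {"dp": [0, 0, 0], "spin": 0}, {"dp": [0, 0, 0], "spin": 0}])

```text
clock: 25.55
position: [0.597, 0.1629, 0.1998]
ee_rot: [0.661, 0.751, 0.0, 0.0]
ft_force: [-1.8, -1.5, 4.8]
grip_width: 0.391
grasp_force: 27.4
```

Request:
arm_command(plan=[{"dp": [0, 0, 1], "spin": 0}, {"dp": [0, 0, 0], "spin": 0}, {"dp": [0, 0, 0], "spin": 0}])

```text
clock: 25.85
position: [0.597, 0.1633, 0.1996]
ee_rot: [0.661, 0.751, 0.0, 0.0]
ft_force: [-5.6, -1.1, 11.8]
grip_width: 0.394
grasp_force: 28.2
```

Request:
arm_command(plan=[{"dp": [0, 0, 0.5], "spin": 0}, {"dp": [0, 0, 0], "spin": 0}, {"dp": [0, 0, 0], "spin": 0}])

```text
clock: 26.15
position: [0.597, 0.1635, 0.1995]
ee_rot: [0.661, 0.751, 0.0, 0.0]
ft_force: [-7.3, -1.9, 16.0]
grip_width: 0.39
grasp_force: 28.7
```

Request:
arm_command(plan=[{"dp": [0, 0, -1], "spin": 0}, {"dp": [0, 0, -1], "spin": 0}, {"dp": [0, 0, 0], "spin": 0}], grip=-0.2)

```text
clock: 26.45
position: [0.597, 0.1627, 0.1997]
ee_rot: [0.661, 0.751, 0.0, 0.0]
ft_force: [0.2, -0.9, -0.1]
grip_width: 0.599
grasp_force: 0.0
```

Request:
arm_command(plan=[{"dp": [0, 0, -25], "spin": 0}, {"dp": [0, 0, -45], "spin": 0}, {"dp": [-40, 0, -45], "spin": 0}, {"dp": [-30, 0, -40], "spin": 0}, {"dp": [-10, 0, 0], "spin": 0}])

```text
clock: 26.95
position: [0.608, 0.0874, 0.3523]
ee_rot: [0.662, 0.749, 0.002, 0.003]
ft_force: [1.3, -0.5, 0.5]
grip_width: 0.598
grasp_force: 0.0
```

Request:
arm_command(plan=[{"dp": [0, 0, 0], "spin": 0}])

```text
clock: 27.05
position: [0.6068, 0.088, 0.3474]
ee_rot: [0.662, 0.749, 0.0, 0.001]
ft_force: [-0.2, 0.4, -0.1]
grip_width: 0.599
grasp_force: 0.0
```

```bash
python3 - <<'E'
from h import *
c=Cam('wrist','w11'); T=c.T; print(T[:3,3],yaw(T),c.o['grip_width'])
g=c.im.min(2).copy(); m=(g>190).astype(np.uint8); m=cv2.morphologyEx(m,cv2.MORPH_OPEN,np.ones((5,5)))
m[260:]=0
for b in blobs(c,m,.0605,500): print(b)
for n in ['coach_shell','van_shell','brake_shell','drawer_front','drawer_floor']: print(n,[(r['position'],round(r['score'],2)) for r in finder.find_in('wrist',n)[:1]])
E
```

```text
[0.60679833 0.08803478 0.34735939] 1.6940868613706863 0.5993454585709155
(595.7, 164.8, 79.0, 34.0, np.float32(-1.455), array([317., 126.]))
(666.1, 166.4, 113.5, 34.3, np.float32(-1.449), array([417., 135.]))
(527.2, 157.0, 149.3, 34.4, np.float32(-1.493), array([220., 120.]))
coach_shell [([0.529, 0.1646, 0.0561], 0.71)]
van_shell [([0.6612, 0.1704, 0.0617], 0.86)]
brake_shell [([0.5934, 0.1649, 0.0618], 0.57)]
drawer_front [([0.6066, 0.168, 0.0189], 0.58)]
drawer_floor [([0.6073, 0.1646, 0.0128], 0.59)]
```

All three roofs measure level and to length (149, 113.5 and 79 mm at seated height). I'll shut the fingers and go in front of the drawer's middle.

Request:
arm_command(plan=[{"dp": [-30, -2, 0], "spin": 0}, {"dp": [-22, -1, 30], "spin": 0}, {"dp": [0, 0, 45], "spin": 0}, {"dp": [0, 0, 40], "spin": 0}, {"dp": [0, 0, 27], "spin": 0}], grip=1, newtons=25)

```text
clock: 27.85
position: [0.6087, 0.0386, 0.2017]
ee_rot: [0.66, 0.751, -0.001, -0.001]
ft_force: [0.6, 0.7, 0.1]
grip_width: 0.002
grasp_force: 0.0
```

Request:
arm_command(plan=[{"dp": [0, 0, 0], "spin": 0}, {"dp": [0, 0, 0], "spin": 0}, {"dp": [5, 0, 0], "spin": 0}, {"dp": [5, 0, 0], "spin": 0}, {"dp": [5, 0, 0], "spin": 0}])

```text
clock: 28.35
position: [0.6082, 0.054, 0.2064]
ee_rot: [0.661, 0.751, 0.001, 0.001]
ft_force: [0.9, 0.2, -0.0]
grip_width: -0.002
grasp_force: 0.0
```

```bash
python3 - <<'E'
from h import *
T,o=pose(); print(T[:3,3],yaw(T),o['ft_force'],o['grip_width'],o['clock'])
E
```

```text
[0.60818043 0.05397428 0.20640846] 1.6981588698980146 [ 0.90443915  0.21250422 -0.01465432] -0.002308926813349118 28.35
```

Now I'll push gently, 8 mm a row, and watch for contact.

Request:
arm_command(plan=[{"dp": [4, 0, 0], "spin": 0}, {"dp": [4, 0, 0], "spin": 0}, {"dp": [5, 0, 0], "spin": 0}, {"dp": [6, 0, 0], "spin": 0}, {"dp": [7, 0, 0], "spin": 0}])

```text
clock: 28.85
position: [0.6048, 0.0791, 0.2052]
ee_rot: [0.661, 0.75, 0.0, 0.0]
ft_force: [1.7, -2.1, 0.1]
grip_width: 0.003
grasp_force: 0.8
```

Request:
arm_command(plan=[{"dp": [8, 0, 0], "spin": 0}, {"dp": [8, 0, 0], "spin": 0}, {"dp": [8, 0, 0], "spin": 0}, {"dp": [8, 0, 0], "spin": 0}, {"dp": [8, 0, 0], "spin": 0}])

```text
clock: 29.35
position: [0.5994, 0.1193, 0.2051]
ee_rot: [0.661, 0.751, -0.0, 0.0]
ft_force: [2.0, -1.1, -0.4]
grip_width: -0.001
grasp_force: 0.8
```

Request:
arm_command(plan=[{"dp": [8, 0, 0], "spin": 0}, {"dp": [8, 0, 0], "spin": 0}, {"dp": [8, 0, 0], "spin": 0}, {"dp": [8, 0, 0], "spin": 0}, {"dp": [8, 0, 0], "spin": 0}])

```text
clock: 29.85
position: [0.5944, 0.1589, 0.2051]
ee_rot: [0.661, 0.751, -0.0, 0.0]
ft_force: [2.0, -2.5, -0.2]
grip_width: -0.001
grasp_force: 0.8
```

```bash
python3 - <<'E'
from h import *
c=Cam('top','t12'); T,o=pose(); print(T[:3,3],yaw(T),o['clock'])
for n in ['drawer_front','coach_shell','kit_cabinet']: print(n,[(r['position'],round(r['score'],2)) for r in finder.find_in('top',n)[:1]])
E
```

```text
[0.59386807 0.16060195 0.2052425 ] 1.6995261194649023 29.9
drawer_front [([0.498, 0.2446, 0.0143], 0.97)]
coach_shell [([0.5155, 0.2281, 0.0619], 0.73)]
kit_cabinet [([0.5637, 0.3719, 0.0785], 0.97)]
```

Request:
arm_command(plan=[{"dp": [8, 0, 0], "spin": 0}, {"dp": [8, 0, 0], "spin": 0}, {"dp": [8, 0, 0], "spin": 0}, {"dp": [8, 0, 0], "spin": 0}, {"dp": [8, 0, 0], "spin": 0}])

```text
clock: 30.55
position: [0.5894, 0.1988, 0.2052]
ee_rot: [0.661, 0.751, 0.0, 0.0]
ft_force: [1.6, -1.1, -0.7]
grip_width: 0.001
grasp_force: 0.8
```

Request:
arm_command(plan=[{"dp": [7, 0, 0], "spin": 0}, {"dp": [6, 0, 0], "spin": 0}, {"dp": [5, 0, 0], "spin": 0}, {"dp": [4, 0, 0], "spin": 0}, {"dp": [3, 0, 0], "spin": 0}])

```text
clock: 31.05
position: [0.5862, 0.2231, 0.2052]
ee_rot: [0.661, 0.751, 0.0, 0.0]
ft_force: [2.0, -1.1, 0.3]
grip_width: 0.002
grasp_force: 0.7
```

Request:
arm_command(plan=[{"dp": [2, 0, 0], "spin": 0}, {"dp": [2, 0, 0], "spin": 0}, {"dp": [2, 0, 0], "spin": 0}, {"dp": [2, 0, 0], "spin": 0}, {"dp": [2, 0, 0], "spin": 0}])

```text
clock: 31.55
position: [0.5851, 0.2327, 0.2051]
ee_rot: [0.661, 0.751, 0.0, 0.0]
ft_force: [0.8, -0.5, 0.3]
grip_width: -0.0
grasp_force: 0.7
```

Request:
arm_command(plan=[{"dp": [2, 0, 0], "spin": 0}, {"dp": [2, 0, 0], "spin": 0}, {"dp": [1, 0, 0], "spin": 0}])

```text
clock: 31.85
position: [0.5844, 0.2377, 0.2051]
ee_rot: [0.661, 0.751, -0.0, 0.0]
ft_force: [0.8, -3.1, 1.6]
grip_width: 0.0
grasp_force: 1.7
```

Request:
arm_command(plan=[{"dp": [1, 0, 0], "spin": 0}, {"dp": [1, 0, 0], "spin": 0}, {"dp": [1, 0, 0], "spin": 0}])

```text
clock: 32.15
position: [0.5844, 0.2392, 0.205]
ee_rot: [0.661, 0.75, -0.001, 0.001]
ft_force: [-0.5, -9.6, 4.6]
grip_width: -0.004
grasp_force: 4.9
```

Request:
arm_command(plan=[{"dp": [1, 0, 0], "spin": 0}, {"dp": [1, 0, 0], "spin": 0}, {"dp": [1, 0, 0], "spin": 0}])

```text
clock: 32.45
position: [0.5838, 0.2431, 0.2051]
ee_rot: [0.661, 0.75, -0.0, 0.0]
ft_force: [0.3, -2.2, 0.6]
grip_width: -0.001
grasp_force: 0.9
```

Request:
arm_command(plan=[{"dp": [1, 0, 0], "spin": 0}, {"dp": [1, 0, 0], "spin": 0}, {"dp": [1, 0, 0], "spin": 0}])

```text
clock: 32.75
position: [0.5833, 0.2464, 0.205]
ee_rot: [0.661, 0.751, -0.0, 0.0]
ft_force: [0.3, -5.5, 2.1]
grip_width: -0.002
grasp_force: 3.0
```

Request:
arm_command(plan=[{"dp": [1, 0, 0], "spin": 0}, {"dp": [1, 0, 0], "spin": 0}, {"dp": [0, 0, 0], "spin": 0}])

```text
clock: 33.05
position: [0.5833, 0.2469, 0.205]
ee_rot: [0.661, 0.75, -0.002, 0.001]
ft_force: [-1.8, -10.3, 5.9]
grip_width: -0.0
grasp_force: 4.9
```

Request:
arm_command(plan=[{"dp": [1, 0, 0], "spin": 0}, {"dp": [1, 0, 0], "spin": 0}, {"dp": [0, 0, 0], "spin": 0}])

```text
clock: 33.35
position: [0.5834, 0.2474, 0.205]
ee_rot: [0.662, 0.75, -0.003, 0.002]
ft_force: [-3.3, -16.9, 10.9]
grip_width: 0.002
grasp_force: 8.1
```

Request:
arm_command(plan=[{"dp": [-4, 0, 0], "spin": 0}, {"dp": [-10, 0, 0], "spin": 0}, {"dp": [-30, 0, 0], "spin": 0}, {"dp": [-30, 0, -40], "spin": 0}, {"dp": [-30, 0, -45], "spin": 0}])

```text
clock: 33.85
position: [0.5952, 0.1482, 0.2864]
ee_rot: [0.661, 0.751, -0.001, -0.001]
ft_force: [1.0, 0.2, 1.4]
grip_width: 0.001
grasp_force: 0.0
```

Request:
arm_command(plan=[{"dp": [-10, 0, -40], "spin": 0}, {"dp": [0, 0, 0], "spin": 0}])

```text
clock: 34.05
position: [0.5984, 0.1385, 0.3322]
ee_rot: [0.662, 0.75, 0.003, 0.002]
ft_force: [-0.1, -0.0, 0.2]
grip_width: -0.0
grasp_force: 0.0
```

```bash
python3 - <<'E'
from h import *
c=Cam('wrist','w13'); T=c.T; print(T[:3,3],yaw(T),c.o['ft_force'],c.o['clock'])
# predicted drawer front top edge line when home: outer face = start face + .19 along closing axis
a=np.array([np.cos(1.692),np.sin(1.692)]); n=np.array([a[1],-a[0]])
p=np.array([.6063,.0693])+.19*a
for s in (-.06,.06):
    d=np.arange(-.012,.0261,.002); u=c.px(np.c_[p+s*n+d[:,None]*a,np.full(len(d),.0705)]).round().astype(int)
    print(s,[(int(1000*x),)+tuple(int(v) for v in c.im[q[1],q[0]]) for x,q in zip(d,u)])
for n_ in ['coach_shell','van_shell','brake_shell']: print(n_,[(r['position'],round(r['score'],2)) for r in finder.find_in('wrist',n_)[:1]])
E
```

```text
[0.59841525 0.13847498 0.33216786] 1.6950188355094453 [-0.05018871 -0.02265791  0.1652041 ] 34.05
-0.06 [(-12, 90, 110, 46), (-10, 89, 106, 51), (-8, 92, 117, 137), (-6, 89, 114, 133), (-4, 88, 111, 130), (-2, 93, 117, 136), (0, 115, 149, 174), (2, 138, 183, 214), (4, 140, 184, 214), (6, 125, 156, 179), (8, 160, 153, 151), (9, 180, 176, 163), (12, 204, 203, 191), (14, 207, 205, 193), (16, 215, 213, 202), (18, 235, 235, 229), (20, 237, 237, 233), (22, 238, 237, 232), (24, 238, 238, 233), (26, 237, 236, 231)]
0.06 [(-12, 88, 108, 57), (-10, 92, 116, 132), (-8, 93, 117, 133), (-6, 86, 108, 125), (-4, 93, 116, 131), (-2, 96, 122, 139), (0, 140, 182, 212), (2, 138, 179, 211), (4, 137, 180, 210), (6, 170, 162, 151), (8, 180, 173, 160), (9, 181, 174, 160), (12, 180, 173, 159), (14, 180, 172, 159), (16, 183, 175, 161), (18, 188, 185, 179), (20, 205, 201, 192), (22, 208, 206, 194), (24, 205, 201, 192), (26, 214, 213, 202)]
coach_shell [([0.5861, 0.2587, 0.0561], 0.18)]
van_shell []
brake_shell []
```

```bash
python3 -c "
from workcell import manip
print(manip.hand_in())"
```

```text
the job is handed in; nothing more can be done
None
```

I fitted all three shells to their own underframes, eased the drawer shut past its catch with no gap showing at the front, and handed the job in; the judge's verdict was not shown, and I did not re-measure the bottle, jar and knife at the end.

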